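Lock a lino block in its registration board

TASK

Lock the lino block with the black wave lines into its registration board for printing: slide the lock bar with the red grip all the way to its end stop beside the block, then let go. The block must stay lying flat in its board. Leave the blue grip on the other board where it is.

Things in the scene. Friction and masses are not known exactly. Their poses are not given: they have to be found in the camera images.
- sea_lock (a joint): travel in m of the lock bar with the red grip: 0 is fully open, 0.075 is at the end stop beside the block. Starts between 0 and 0.025, slides with about 2 N of friction, stays where it is left. Growing values go along +y of sea_grip, towards the block.
- sea_grip (a point): centre of the top of the red grip, an upright tab 24 (x) x 16 (y) x 40 mm tall, top 66 mm above the table, on a cross bar 124 (x) x 16 (y) mm, top 26 mm above the table. z up; +y is the way the bar slides shut. Its fixed plywood board, 130 (x) x 210 (y) x 12 mm, yawed up to 0.5 rad, has rails, end-stop studs and a fence, none higher than 26 mm above the table.
- lino_block_sea: loose lino block with black wave lines, 90 x 68 x 13 mm, lying on the board between the rails and in front of the fence, long side along the cross bar. Origin: centre of its underside, 12 mm above the table; z up. The lock bar, on reaching its end stop, may push it a few mm towards the fence and leaves it 3 mm of play.
- test_grip (a point): centre of the top of the blue grip on the second board, built just like the first but carrying the block with green wave lines. Leave it alone. Either board may be the left one.
Things that resemble listed ones, but are neither listed nor needed, are in the scene too. Leave any orange look-alike of the lino_block_sea alone.

How it is judged:
By the outcome, as a careful person would: the job done as asked, in the order asked, and still so for the second after the job is handed in, with the robot touching nothing.
It also fails if it takes over 29 s, if anything falls off the work surface, if the arm or the gripper's body presses on something with over 40 N, if the wrist force passes 120 N, or if a joint passes its speed limit or range.

ROBOT

A 6-joint arm with a two-finger parallel gripper is mounted at the origin on a cart in front of the work surface, level with it; the furniture and walls round the work are solid. World frame = base frame: x ahead of the robot, y to its left, z up, the work surface at z = 0. Lengths are in m, angles in rad, forces in N, time in s.
With the tool pointing down it reaches from about 0.425 to 0.95 m from the base axis. Payload 14.7 kg.
Tool frame: the origin (TCP) lies midway between the tips of the shut fingers; the grasp point (between the pads) lies 19 mm behind it; z points along the fingers, y is the line along which they close (so a half turn about z gives the same grasp; the last joint's range is limited). The gripper opens to 85 mm and grips with 20 to 120 N. Pads are 22 mm wide; open, the fingers measure 114 mm over their backs; the gripper's body (76 mm by 85 mm) begins 54 mm behind the grasp point. The pads swing forward as they close: fully open they stand 13 mm farther back than shut.
Start: joints at [1.107, 0.48, 1.596, -0, 1.065, -0.047], TCP at [0.263, 0.594, 0.231] pointing down, gripper open.
Joint ranges: [-2.75, 2.75], [-0.82, 2.05], [0.23, 2.67], [-1.56, 4.7], [0.09, 2.69], [-2.92, 2.92]. Speed limits (rad/s): [1.89, 1.89, 2.39, 3.01, 3.01, 3.01].

INTERFACE

Orientations are given as a rotation vector (axis times angle).
In Python, from rig import robot, camera, workorder, silhouettes gives the robot as it stands.
- The arm moves only by the tool play_rows, never from a script. Its argument "rows" is a list that holds one entry, the list of rows, each a list of 7 numbers: the closure, from -1 (fully open) to 1 (shut), then the shift along the tool's x, y, z in mm, then the turn, a rotation vector about the tool's x, y, z in degrees. A call has 1 to 20 rows; each row is the pose to reach, as a shift and turn from the pose commanded when the call began, along the tool's axes at that moment; what a row does not reach only later rows make up. A row lasts 1/12 s, in which the tool goes at most 41.7 mm and 7.16 degrees, less where a joint would pass 70% of its speed; a pose out of reach is approached as far as the arm can. A call with a gripper value outside its range is refused whole. The fingers move at their own pace and stop on an object; the grip force is fixed at half the most. Time passes only in rows, so rows that repeat a pose let the fingers close. It gives the time, the measured TCP pose, the force, the opening and the grip force at its end, in the units of the state.
- robot.sense(): the state, without advancing time (a new reading comes with each control period).
- camera(name): name is "scene" or "side" or "wrist"; returns a dict with "image" (480x640x3 uint8, blue, green, red), "fx", "fy", "cx", "cy" (pixels), "dist" ([k1, k2, p1, p2, k3] as OpenCV has them; the pictures are not rectified), "world_from_camera" (4x4, takes a point from camera to world coordinates). Camera axes: x right, y down, z forward; pixel columns grow to the right and rows downward; lengths in m; the calibration is good to about 2 mm. A picture is of the moment at which its call begins. There is no depth.
- workorder.hand_in(): hands the job in; it is judged then, once.
Trained networks look in a picture, given as the dict that the camera call returned (one of the last four; its "shot" number tells which), for a name from the list of things; names that differ only in an ending like _2 or _b are one class to them, and where a whole thing is asked for, a point or a joint stands for the part that bears it (a point fixed in the world has none). Each returns a list of dicts, best first, with "conf" (0 to 1); they miss things now and then, are a little off and sometimes report something else, mostly with a low value. They report only what shows in the picture. A call takes as long as a camera call. They do not tell look-alikes from the thing itself.
- silhouettes(picture, query): "pixels" (480x640 bool, what is visible of it) and "position" ([column, row] in pixels, amid what is visible of it).
The state is a dict: "time": time; "qpos": joint angles; "joint_vel": joint speeds; "joint_torque": joint torques, N m; "tool_pos": TCP position; "tool_rot": TCP orientation; "force": force on the tool from outside, world axes, zero at the start; "torque": the same for the moment, N m; "width": finger opening in m; "grip_force": force on a finger pad.
Only numpy, scipy, OpenCV 4.12 (cv2) and the standard library are available. Lean on these libraries where they do the work, as an engineer would, in place of code of your own. Each camera call takes 0.05 s, during which the arm holds its last target. There are 200 camera calls.

## Working session

There is one attempt and no reset: what is moved stays moved. The work goes in short steps, Python scripts to look and compute and a tool call to move; the robot and the scene stay as the last step left them, time stands still between calls to the robot, and variables do not carry over. Pictures are saved under pics/ and viewed, at most 10 in all, crops included, and the job is handed in when it is done.

Besides the shell and the picture viewer there is one more tool, called after "Request:" as name([rows], argument=value, ...), one row to a line, values as JSON. play_rows: Moves the arm, as the interface text tells. Its arguments: {"type":"object","properties":{"rows":{"type":"array"}},"required":["rows"]}

```bash
mkdir -p pics; cat > h.py <<'E'
import numpy as np, cv2
from rig import robot, camera, workorder, silhouettes
def ray(p,uv,z):
    K=np.array([[p["fx"],0,p["cx"]],[0,p["fy"],p["cy"]],[0,0,1]])
    n=cv2.undistortPoints(np.array([[uv]],float),K,np.array(p["dist"]))[0,0]
    T=np.array(p["world_from_camera"]); d=T[:3,:3]@[n[0],n[1],1]; o=T[:3,3]
    return o+d*(z-o[2])/d[2]
E
python3 - <<'E'
from h import *
ims=[]
for n in("scene","side"):
    p=camera(n); cv2.imwrite(f"pics/{n}0.png",p["image"]); print(n,np.round(p["world_from_camera"],2).tolist())
    for q in("sea_grip","lino_block_sea","test_grip"):
        for d in silhouettes(p,q)[:3]:
            print(q,round(d["conf"],2),np.round(d["position"]),d["pixels"].sum(),np.round(ray(p,d["position"],.04 if 'grip' in q else .025),3))
print(robot.sense())
E
```

```text
scene [[0.72, -0.37, 0.59, -0.08], [-0.69, -0.38, 0.61, -0.63], [0.0, -0.85, -0.53, 0.63], [0.0, 0.0, 0.0, 1.0]]
sea_grip 0.86 [289. 248.] 754 [0.509 0.068 0.04 ]
lino_block_sea 0.91 [240. 197.] 682 [0.587 0.331 0.025]
lino_block_sea 0.77 [273. 225.] 820 [0.558 0.178 0.025]
test_grip 0.85 [431. 297.] 605 [ 0.583 -0.215  0.04 ]
side [[-0.99, -0.09, 0.13, 0.42], [-0.16, 0.65, -0.74, 0.77], [-0.02, -0.75, -0.66, 0.73], [0.0, 0.0, 0.0, 1.0]]
sea_grip 0.61 [331. 274.] 619 [0.523 0.101 0.04 ]
sea_grip 0.19 [299. 311.] 1383 [0.57  0.208 0.04 ]
lino_block_sea 0.77 [300. 309.] 1403 [0.572 0.191 0.025]
lino_block_sea 0.69 [265. 385.] 1966 [0.598 0.363 0.025]
test_grip 0.71 [325. 193.] 394 [ 0.58 -0.18  0.04]
{'time': 0.4, 'qpos': array([ 1.10742639e+00,  4.80320929e-01,  1.59643985e+00,  3.32624918e-06,
        1.06510676e+00, -4.65943812e-02]), 'joint_vel': array([ 9.28836220e-04, -8.18528071e-05,  7.03420633e-04, -3.89888575e-04,
       -3.19422150e-04, -2.54143150e-04]), 'joint_torque': array([-1.08395099e-03, -9.49548841e+01, -4.30141890e+01, -6.68302823e-05,
        4.54051187e-03, -6.59582452e-05]), 'tool_pos': array([0.26305873, 0.59427582, 0.23116584]), 'tool_rot': array([-6.49929105e-01, -3.07355544e+00,  4.16672895e-04]), 'force': array([-0.50342257,  0.43899263, -0.12562988]), 'torque': array([ 0.03659247,  0.04976901, -0.00921496]), 'grip_force': 0.0, 'width': 0.0852612616931575}
```

View pics/scene0.png

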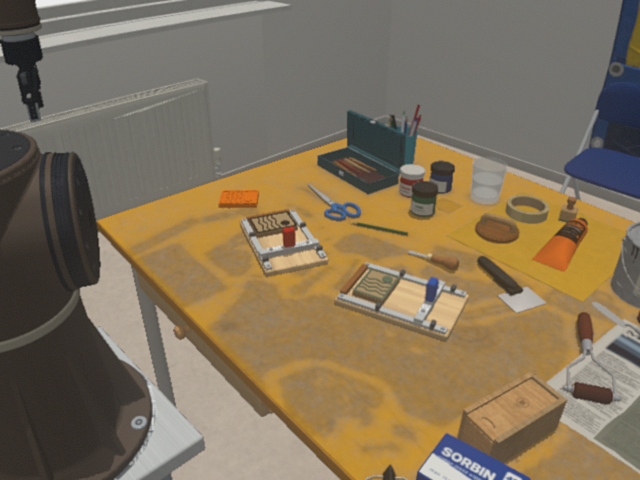

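View pics/side0.png

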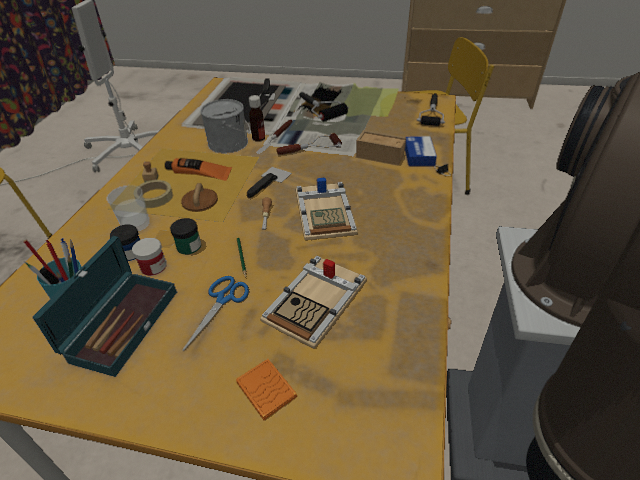

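The scene picture shows the red grip at about (289,237) with the black-wave block at (270,222). The blue-grip board is at (432,290), and the orange look-alike at (239,199). The side picture shows the red grip at (329,267) and its block at (300,312).

```bash
cat >> h.py <<'E'
from scipy.spatial.transform import Rotation as R
def redtop(p,box=None):
    hsv=cv2.cvtColor(p["image"],cv2.COLOR_BGR2HSV)
    m=((hsv[...,0]<6)|(hsv[...,0]>174))&(hsv[...,1]>170)&(hsv[...,2]>60)
    if box: 
        k=np.zeros_like(m); k[box[1]:box[3],box[0]:box[2]]=1; m&=k
    return m
def move(pt,yvec):
    "shift (mm) & turn (deg about tool z) to bring TCP to pt with tool y along +-yvec, pointing down"
    s=robot.sense(); T=R.from_rotvec(s["tool_rot"]); yv=np.array([*yvec,0])/np.hypot(*yvec)
    if T.apply([0,1,0])@yv<0: yv=-yv
    z=np.array([0,0,-1.]); G=R.from_matrix(np.c_[np.cross(yv,z),yv,z])
    return np.round(T.inv().apply(np.array(pt)-s["tool_pos"])*1000,1),np.round((T.inv()*G).as_rotvec(degrees=True),1)
E
python3 - <<'E'
from h import *
for n,b in(("scene",(270,215,310,255)),("side",(315,250,345,285))):
    p=camera(n); ys,xs=np.where(redtop(p,b)); c=[xs.mean(),ys.mean()]
    print(n,len(xs),c,ys.min(),ys.max(),ray(p,c,.046))
    d=[x for x in silhouettes(p,"lino_block_sea")]
    for x in d[:2]: print(x["conf"],x["position"],ray(p,x["position"],.023))
# board long edge in side image: left edge (321,258)->(264,318); right (366,273)->(310,343)
for a,b in(((321,257),(264,318)),((366,273),(310,343))): v=ray(p,b,.012)-ray(p,a,.012); print(v, np.arctan2(-v[0],v[1]))
print(move((.52,.1,.23),(1,-.45)),move((.52,.1,.23),(.45,1)))
E
```

```text
scene 58 [np.float64(288.2241379310345), np.float64(230.18965517241378)] 227 243 [0.54653523 0.11358779 0.046     ]
0.82 [270.6, 220.9] [0.56950954 0.19847502 0.023     ]
0.67 [240.1, 199.0] [0.58322959 0.32572473 0.023     ]
side 178 [np.float64(328.8314606741573), np.float64(268.08988764044943)] 259 277 [0.52897711 0.09153193 0.046     ]
0.93 [298.0, 311.2] [0.575254   0.19588752 0.023     ]
0.71 [268.2, 383.8] [0.59450355 0.35933754 0.023     ]
[0.08396507 0.1880146  0.        ] -0.4200129366464409
[8.80384945e-02 1.97246153e-01 1.11022302e-16] -0.4198046077447228
(array([-435. , -348.1,    1.3]), array([  0. ,   0. , -89.7])) (array([-435. , -348.1,    1.3]), array([ 0. , -0. ,  0.3]))
```

Request:
play_rows([
  [[-1, -435, -345, 0, 0, 0, 0], [-1, -435, -345, 0, 0, 0, 0], [-1, -435, -345, 0, 0, 0, 0], [-1, -435, -345, 0, 0, 0, 0], [-1, -435, -345, 0, 0, 0, 0], [-1, -435, -345, 0, 0, 0, 0], [-1, -435, -345, 0, 0, 0, 0], [-1, -435, -345, 0, 0, 0, 0], [-1, -435, -345, 0, 0, 0, 0], [-1, -435, -345, 0, 0, 0, 0], [-1, -435, -345, 0, 0, 0, 0], [-1, -435, -345, 0, 0, 0, 0], [-1, -435, -345, 0, 0, 0, 0], [-1, -435, -345, 0, 0, 0, 0], [-1, -435, -345, 0, 0, 0, 0], [-1, -435, -345, 0, 0, 0, 0], [-1, -435, -345, 0, 0, 0, 0], [-1, -435, -345, 0, 0, 0, 0], [-1, -435, -345, 0, 0, 0, 0], [-1, -435, -345, 0, 0, 0, 0]],
])

```text
time: 2.27
tool_pos: [0.5209, 0.1037, 0.2314]
tool_rot: [0.648, 3.074, 0.0]
force: [0.2, -0.1, 0.5]
width: 0.0854
grip_force: 0.0
```

```bash
python3 - <<'E'
from h import *
p=camera("wrist"); cv2.imwrite("pics/w1.png",p["image"]); print(robot.sense()["tool_pos"],np.round(p["world_from_camera"],3).tolist())
m=redtop(p); n,l,st,c=cv2.connectedComponentsWithStats(m.astype(np.uint8))
for i in range(1,n):
    if st[i,4]>100: print(st[i],c[i],ray(p,c[i],.066))
for d in silhouettes(p,"lino_block_sea")[:2]:
    print(d["conf"],d["position"],ray(p,d["position"],.025)); r=cv2.minAreaRect(np.argwhere(d["pixels"])[:,::-1].astype(np.float32)); b=np.array([ray(p,u,.025) for u in cv2.boxPoints(r)]); print(b)
E
```

```text
[0.52096021 0.10353589 0.23137893] [[0.403, 0.865, 0.3, 0.443], [0.915, -0.381, -0.132, 0.137], [0.0, 0.327, -0.945, 0.373], [0.0, 0.0, 0.0, 1.0]]
0.62 [420.5, 204.0] [0.56371225 0.19114663 0.025     ]
[[0.51039298 0.17411892 0.025     ]
 [0.53852468 0.23944398 0.025     ]
 [0.62640831 0.212773   0.025     ]
 [0.59517745 0.14228284 0.025     ]]
```

View pics/w1.png

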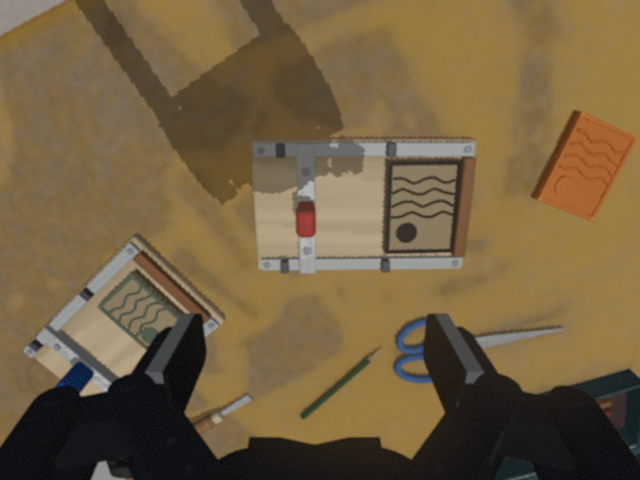

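The wrist view shows the red tab at (306,220), with its bar at columns 298–315. The block spans columns 385–460 against the fence, and the board is parallel to the image columns, so it is aligned with the tool y. The left stop studs are at column 280, the end-stop studs at 388.

```bash
python3 - <<'E'
from h import *
p=camera("wrist"); im=p["image"].astype(int)
m=(im[...,2]>1.8*im[...,1])&(im[...,2]>1.8*im[...,0])&(im[...,2]>70); m[:190]=0;m[250:]=0;m[:,:285]=0;m[:,325:]=0
ys,xs=np.where(m); print(len(xs),xs.min(),xs.max(),ys.min(),ys.max()); print(im[198:244:3,306].tolist())
v0,v1=ys.max(),xs.mean()
for c in((306,223),(v1,ys.max()),(v1,ys.min())): print(c,ray(p,c,.066),ray(p,c,.026))
d=ray(p,(475,140),.02)-ray(p,(253,141.5),.02); e=ray(p,(462,268),.02)-ray(p,(262,270),.02); print(d,e,d[0]/d[1],e[0]/e[1])
for c in ((306,223),):
  t=ray(p,c,.066); t[2]=.04; print(move(t,(.408,.913)))
E
```

```text
504 296 314 202 235
[[103, 103, 105], [57, 62, 90], [41, 49, 87], [42, 50, 88], [40, 49, 99], [47, 57, 135], [60, 68, 154], [56, 64, 153], [55, 65, 151], [56, 66, 152], [54, 62, 151], [54, 64, 149], [52, 61, 147], [129, 131, 143], [173, 174, 173], [174, 175, 174]]
(306, 223) [0.52685269 0.09258459 0.066     ] [0.53777621 0.08681706 0.026     ]
(np.float64(305.4702380952381), np.int64(235)) [0.53619215 0.08790526 0.066     ] [0.548333   0.08152781 0.026     ]
(np.float64(305.4702380952381), np.int64(202)) [0.51048462 0.09946739 0.066     ] [0.51927467 0.09459698 0.026     ]
[0.07804081 0.18249215 0.        ] [0.07861719 0.18268394 0.        ] 0.42763928257374184 0.43034537744621687
(array([ -9.6,  -7.5, 191.4]), array([0. , 0. , 0.2]))
```

Request:
play_rows([
  [[-1, -8, -8, 30, 0, 0, 0], [-1, -8, -8, 60, 0, 0, 0], [-1, -8, -8, 90, 0, 0, 0], [-1, -8, -8, 120, 0, 0, 0], [-1, -8, -8, 145, 0, 0, 0], [-1, -8, -8, 165, 0, 0, 0], [-1, -8, -8, 180, 0, 0, 0], [-1, -8, -8, 190, 0, 0, 0], [-1, -8, -8, 194, 0, 0, 0], [-1, -8, -8, 194, 0, 0, 0], [0, -8, -8, 194, 0, 0, 0], [0.5, -8, -8, 194, 0, 0, 0], [1, -8, -8, 194, 0, 0, 0], [1, -8, -8, 194, 0, 0, 0], [1, -8, -8, 194, 0, 0, 0], [1, -8, -8, 194, 0, 0, 0], [1, -8, -8, 194, 0, 0, 0], [1, -8, -8, 194, 0, 0, 0], [1, -8, -8, 194, 0, 0, 0], [1, -8, -8, 194, 0, 0, 0]],
])

```text
time: 4.08
tool_pos: [0.5255, 0.0923, 0.0378]
tool_rot: [0.649, 3.073, 0.0]
force: [-1.0, 0.3, 9.5]
width: 0.0148
grip_force: 58.3
```

```bash
python3 - <<'E'
from h import *
p=camera("wrist"); cv2.imwrite("pics/w2.png",p["image"]); s=robot.sense(); print(s["tool_pos"],s["force"],s["width"],s["grip_force"])
E
```

```text
[0.52554746 0.09225982 0.03782383] [-2.20061267  0.38390881  8.3454318 ] 0.01515482762098749 58.29487860202789
```

View pics/w2.png

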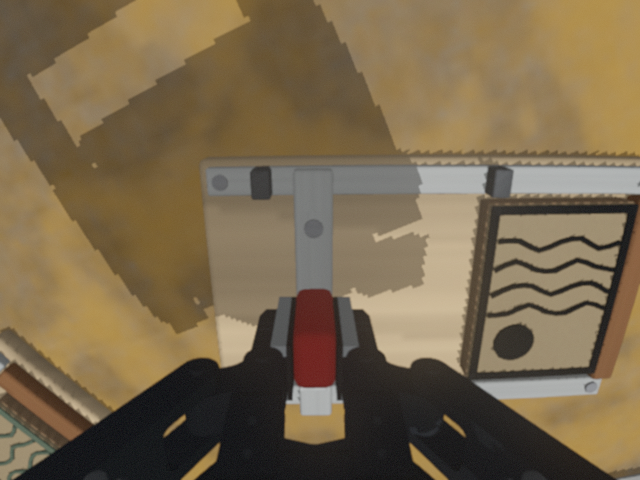

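The tab is gripped between the pads at (315,340). The bar's right edge is at column 333 and the end-stop stud at 487, so about 63–66 mm of travel remain.

Request:
play_rows([
  [[1, 0, 4, 0, 0, 0, 0], [1, 0, 9, 0, 0, 0, 0], [1, 0, 14, 0, 0, 0, 0], [1, 0, 19, 0, 0, 0, 0], [1, 0, 24, 0, 0, 0, 0], [1, 0, 29, 0, 0, 0, 0], [1, 0, 34, 0, 0, 0, 0], [1, 0, 39, 0, 0, 0, 0], [1, 0.5, 43, 0, 0, 0, 0], [1, 0.5, 47, 0, 0, 0, 0], [1, 0.5, 50, 0, 0, 0, 0], [1, 0.5, 52, 0, 0, 0, 0], [1, 0.5, 54, 0, 0, 0, 0], [1, 0.5, 56, 0, 0, 0, 0], [1, 0.5, 57, 0, 0, 0, 0], [1, 0.5, 58, 0, 0, 0, 0], [1, 0.5, 59, 0, 0, 0, 0], [1, 0.5, 60, 0, 0, 0, 0], [1, 0.5, 60, 0, 0, 0, 0], [1, 0.5, 60, 0, 0, 0, 0]],
])

```text
time: 5.8
tool_pos: [0.5493, 0.1474, 0.0378]
tool_rot: [0.649, 3.073, 0.0]
force: [-1.7, 0.7, 9.8]
width: 0.0152
grip_force: 58.5
```

```bash
python3 - <<'E'
from h import *
p=camera("wrist"); cv2.imwrite("pics/w3.png",p["image"]); s=robot.sense(); print(s["tool_pos"],s["force"],s["width"],s["grip_force"])
E
```

```text
[0.54926823 0.14740567 0.03783114] [-2.81692506  0.66975961  7.97448962] 0.015373808827577624 58.47174346446991
```

View pics/w3.png

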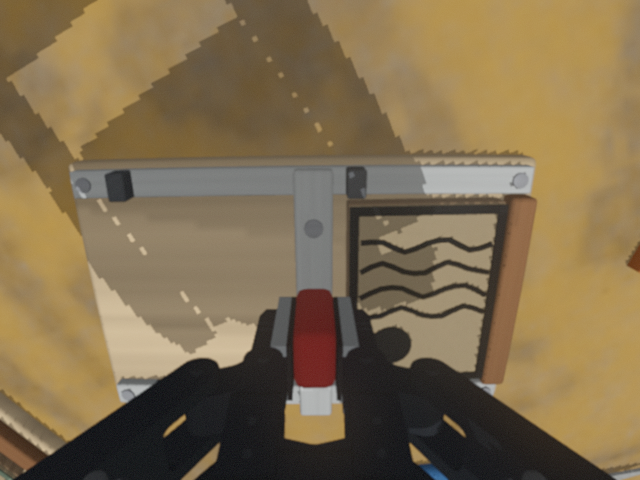

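The bar's edge is at column 333 and the stud at 346, leaving about 5–6 mm. The block is flat.

Request:
play_rows([
  [[1, 0, 1, 0, 0, 0, 0], [1, 0, 2, 0, 0, 0, 0], [1, 0, 3, 0, 0, 0, 0], [1, 0, 4, 0, 0, 0, 0], [1, 0, 4.5, 0, 0, 0, 0], [1, 0, 5, 0, 0, 0, 0], [1, 0, 5, 0, 0, 0, 0], [1, 0, 5, 0, 0, 0, 0]],
])

```text
time: 6.52
tool_pos: [0.5512, 0.1519, 0.0378]
tool_rot: [0.649, 3.073, 0.0]
force: [-1.6, -1.0, 8.6]
width: 0.0151
grip_force: 58.5
```

Request:
play_rows([
  [[1, 0, 0.5, 0, 0, 0, 0], [1, 0, 1, 0, 0, 0, 0], [1, 0, 1, 0, 0, 0, 0], [1, 0, 1, 0, 0, 0, 0]],
])

```text
time: 6.85
tool_pos: [0.5515, 0.1526, 0.0378]
tool_rot: [0.649, 3.074, -0.0]
force: [-2.8, -2.6, 10.0]
width: 0.0155
grip_force: 58.7
```

Request:
play_rows([
  [[1, 0, 0.5, 0, 0, 0, 0], [1, 0, 1, 0, 0, 0, 0], [1, 0, 1, 0, 0, 0, 0], [1, 0, 1, 0, 0, 0, 0]],
])

```text
time: 7.18
tool_pos: [0.5515, 0.1528, 0.0378]
tool_rot: [-0.649, -3.073, 0.002]
force: [-3.6, -11.1, 13.1]
width: 0.0151
grip_force: 59.3
```

Request:
play_rows([
  [[1, 0, 0.5, 0, 0, 0, 0], [1, 0, 1, 0, 0, 0, 0], [1, 0, 1, 0, 0, 0, 0], [1, 0, 1, 0, 0, 0, 0]],
])

```text
time: 7.52
tool_pos: [0.5515, 0.1529, 0.0378]
tool_rot: [-0.649, -3.073, 0.003]
force: [-4.2, -19.4, 15.5]
width: 0.0151
grip_force: 59.8
```

```bash
python3 - <<'E'
from h import *
p=camera("wrist"); cv2.imwrite("pics/w4.png",cv2.resize(p["image"][140:420,240:560],None,fx=2,fy=2)); s=robot.sense(); print(s["tool_pos"],s["force"],s["width"],s["grip_force"])
E
```

```text
[0.55149078 0.1529067  0.03775096] [ -4.43603853 -20.45025212  15.57233264] 0.015328925250350471 59.8490434885025
```

View pics/w4.png

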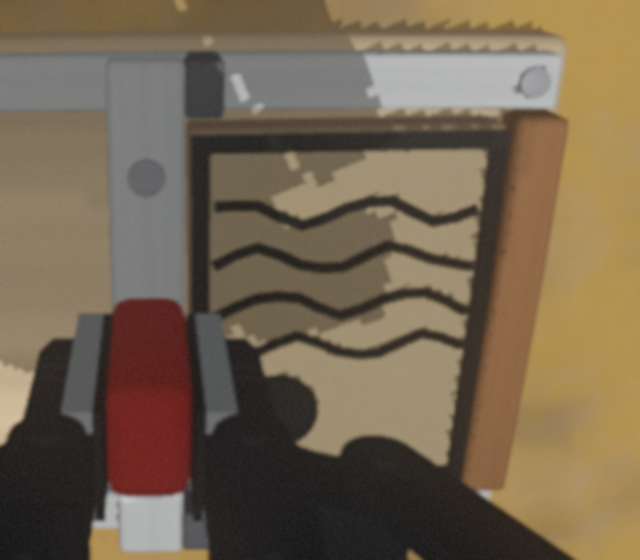

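The bar is hard against the end-stop stud, with the force up to 20 N and motion stopped. The block is flat against the bar. I'll relax the push, open and rise.

Request:
play_rows([
  [[1, 0, -0.5, 0, 0, 0, 0], [1, 0, -1, 0, 0, 0, 0], [0, 0, -1, 0, 0, 0, 0], [-0.5, 0, -1, 0, 0, 0, 0], [-1, 0, -1, 0, 0, 0, 0], [-1, 0, -1, 0, 0, 0, 0], [-1, 0, -1, 0, 0, 0, 0], [-1, 0, -1, 0, 0, 0, 0], [-1, 0, -1, 0, 0, 0, 0], [-1, 0, -1, -15, 0, 0, 0], [-1, 0, -1, -40, 0, 0, 0], [-1, 0, -1, -75, 0, 0, 0], [-1, 0, -1, -115, 0, 0, 0], [-1, 0, -1, -150, 0, 0, 0], [-1, 0, -1, -180, 0, 0, 0], [-1, 0, -1, -180, 0, 0, 0], [-1, 0, -1, -180, 0, 0, 0]],
])

```text
time: 8.98
tool_pos: [0.5529, 0.154, 0.2193]
tool_rot: [0.649, 3.07, 0.002]
force: [-0.6, -0.6, -0.9]
width: 0.0849
grip_force: 0.0
```

```bash
python3 - <<'E'
from h import *
p=camera("wrist"); cv2.imwrite("pics/w5.png",cv2.resize(p["image"][100:320,160:480],None,fx=2.5,fy=2.5)); s=robot.sense(); print(s["tool_pos"],s["force"],s["width"])
E
```

```text
[0.55197616 0.15375505 0.21768833] [ 0.06088147  0.54130605 -0.22751518] 0.08512502229737384
```

View pics/w5.png

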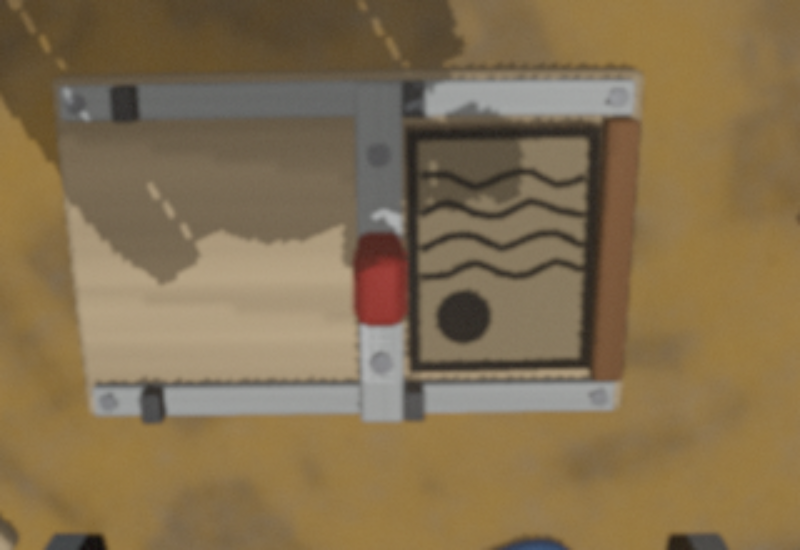

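The bar (crop columns 358–404) touches both end-stop studs at column 404, and the block lies flat between bar and fence. The gripper is open and clear above it.

```bash
python3 -c "
from rig import workorder
print(workorder.hand_in())"
```

```text
the job is handed in; nothing more can be done
None
```

The red-grip lock bar is at its end stop and released, the black-wave block lies flat in its board, the blue grip was not touched, and the job was handed in at about 9 s; no verdict came back.

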